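# Find the worn push switch by feel

## Robot

A 6-joint arm with a two-finger parallel gripper is mounted at the origin on a cart in front of the work surface, level with it; the furniture and walls round the work are solid. World frame = base frame: x ahead of the robot, y to its left, z up, the work surface at z = 0. Lengths are in m, angles in rad, forces in N, time in s.
With the tool pointing down it reaches from about 0.25 to 0.775 m from the base axis. Payload 4 kg.
Tool frame: the origin (TCP) lies midway between the tips of the shut fingers; the grasp point (between the pads) lies 19 mm behind it; z points along the fingers, y is the line along which they close (so a half turn about z gives the same grasp; the last joint's range is limited). The gripper opens to 94 mm and grips with 3 to 60 N. Pads are 16 mm wide; open, the fingers measure 119 mm over their backs; the gripper's body (75 mm by 177 mm) begins 78 mm behind the grasp point.
Start: joints at [1.001, 0.087, 1.371, -0, 1.684, -0.103], TCP at [0.248, 0.491, 0.206] pointing down, gripper open.
Joint ranges: [-3.1, 3.1], [-0.76, 2.03], [0.27, 2.55], [-1.08, 4.22], [0.17, 2.65], [-2.57, 2.57]. Speed limits (rad/s): [2.79, 2.79, 3.14, 3.14, 3.14, 3.14].

## Interface

Orientations are given as [roll, pitch, yaw] about the fixed x, y, z axes, in that order (R = Rz(yaw) Ry(pitch) Rx(roll)).
In Python, from bench import robot gives the robot as it stands.
- The arm moves only by the tool servo_tool, never from a script. Its argument "moves" is a list of rows, each a list of 5 numbers: the shift along the tool's x, y, z in units of 25 mm (1.0 is 25 mm), then the turn about the tool's z in units of 6 degrees (1.0 is 6 degrees), then the closure, from 0 (fully open) to 1 (shut). In form: [[dx, dy, dz, yaw, gripper], ...]. A call has 1 to 10 rows; each row is the pose to reach, as a shift and turn from the pose commanded when the call began, along the tool's axes at that moment; what a row does not reach only later rows make up. A row lasts 1/12 s, in which the tool goes at most 41.7 mm and 7.16 degrees, less where a joint would pass 70% of its speed; a pose out of reach is approached as far as the arm can. A call with a gripper value outside its range is refused whole. The fingers move at their own pace and stop on an object; the grip force is fixed at half the most. Time passes only in rows, so rows that repeat a pose let the fingers close. It gives the time, the measured TCP pose, the force, the opening and the grip force at its end, in the units of the state.
- robot.get_obs(): the state, without advancing time (a new reading comes with each control period).
- robot.snapshot(name): name is "side" or "top" or "wrist"; returns a dict with "image" (480x640x3 uint8, blue, green, red), "fx", "fy", "cx", "cy" (pixels), "k1" (the pictures are not rectified: a ray, as slopes to the right and down, at radius r is drawn at 1 + k1 r^2 times it, then the intrinsics apply), "eye" and "orientation" of the camera in the world; the wrist camera has in their place "T_tool_cam" (4x4, takes a point from camera to tool coordinates, whose origin is the TCP and whose axes are the flange's). Camera axes: x right, y down, z forward; pixel columns grow to the right and rows downward; lengths in m; the calibration is good to about 2 mm. A picture is of the moment at which its call begins: read the wrist's pose just before it. There is no depth.
- robot.close_job(): hands the job in; it is judged then, once.
The state is a dict: "time": time; "joint_positions": joint angles; "qvel": joint speeds; "joint_torque": joint torques, N m; "tool_pos": TCP position; "ee_rot": TCP orientation; "wrist_force": force on the tool from outside, world axes, zero at the start; "wrist_torque": the same for the moment, N m; "width": finger opening in m; "finger_force": force on a finger pad.
Only numpy, scipy, OpenCV 4.12 (cv2) and the standard library are available. Lean on these libraries where they do the work, as an engineer would, in place of code of your own. Each camera call takes 0.05 s, during which the arm holds its last target. There are 200 camera calls.

## Task

Three look-alike push-button switches stand in the long wooden block. Going from left to right, press each one gently straight down just until it clicks, without forcing it against its stop, and let it up again; one is worn and clicks under much less force than the other two. Then lift that worn switch out and stand it upright, fully down, in the pocket of the small single block, leaving the two sound switches in their pockets and the things around undisturbed.

Things in the scene. Friction and masses are not known exactly. Their poses are not given: they have to be found in the camera images.
- switch_a: One of three look-alike push-button switches (0.25 kg) standing upright in the long block, in any order. Grey square housing 28 x 28 x 44 mm, on it a round steel collar 27 mm across up to 50 mm, on top a black push cap. Origin: centre of the underside; x, y square to the flat sides, z up. In a pocket the lowest 20 mm are hidden, 24 mm of flat housing can be gripped; play 1.5 mm a side.
- switch_b: One of three look-alike push-button switches (0.25 kg) standing upright in the long block, in any order. Grey square housing 28 x 28 x 44 mm, on it a round steel collar 27 mm across up to 50 mm, on top a black push cap. Origin: centre of the underside; x, y square to the flat sides, z up. In a pocket the lowest 20 mm are hidden, 24 mm of flat housing can be gripped; play 1.5 mm a side.
- switch_c: One of three look-alike push-button switches (0.25 kg) standing upright in the long block, in any order. Grey square housing 28 x 28 x 44 mm, on it a round steel collar 27 mm across up to 50 mm, on top a black push cap. Origin: centre of the underside; x, y square to the flat sides, z up. In a pocket the lowest 20 mm are hidden, 24 mm of flat housing can be gripped; play 1.5 mm a side.
- cap_a: Black push cap of switch_a, 20 mm across; origin at the centre of its underside, 50 mm above the switch's underside at rest; flat top 11 mm above its origin. Springs back up when let go. Pressed slowly, every cap resists more and more up to a peak, then clicks: the force falls at once to about half, climbs again as the cap goes on, and 1.5 to 3 mm past the click it meets a hard stop.
- cap_b: Black push cap of switch_b, 20 mm across; origin at the centre of its underside, 50 mm above the switch's underside at rest; flat top 11 mm above its origin. Springs back up when let go. Each of the three clicks at another depth, between 2 and 5 mm below rest: it cannot be seen, and no one depth suits all.
- cap_c: Black push cap of switch_c, 20 mm across; origin at the centre of its underside, 50 mm above the switch's underside at rest; flat top 11 mm above its origin. Springs back up when let go. Peak force at the click: about 5 N in the worn switch, about 10 N in the two sound ones. More than 18 N on a cap harms it.
- contact_a: Contact plate inside switch_a, hidden in the housing: origin 20 mm above the switch's underside; snaps down by 1.3 to 2.4 mm when the cap clicks and jumps back up when the cap is let go.
- contact_b: Contact plate inside switch_b, hidden in the housing: origin 20 mm above the switch's underside; snaps down by 1.3 to 2.4 mm when the cap clicks and jumps back up when the cap is let go.
- contact_c: Contact plate inside switch_c, hidden in the housing: origin 20 mm above the switch's underside; snaps down by 1.3 to 2.4 mm when the cap clicks and jumps back up when the cap is let go.
- block: Light wooden block fixed to the table, 62 (x) x 205 (y) x 30 mm high, with three square pockets in a row along its y axis, 65 mm apart. Origin at the centre of its underside; +y points to its left end seen from the robot, z up.
- seat_left (a point): Centre of the floor of the left pocket (as seen from the robot) of the three-pocket block, 10 mm above the table; axes as the block's. Pocket 31 x 31 mm, 20 mm deep, mouth bevelled by 3 mm.
- seat_middle (a point): Centre of the floor of the middle pocket (as seen from the robot) of the three-pocket block, 10 mm above the table; axes as the block's. Pocket 31 x 31 mm, 20 mm deep, mouth bevelled by 3 mm.
- seat_right (a point): Centre of the floor of the right pocket (as seen from the robot) of the three-pocket block, 10 mm above the table; axes as the block's. Pocket 31 x 31 mm, 20 mm deep, mouth bevelled by 3 mm.
- single: Light wooden block fixed to the table on the right of the robot, 66 x 66 x 30 mm high, with one empty square pocket in the middle. Origin at the centre of its underside, axes square to its sides, z up. Its surroundings are free for at least 40 mm.
- seat_single (a point): Centre of the floor of the single block's pocket, 10 mm above the table; axes as the block's. Pocket 31 x 31 mm, 20 mm deep, mouth bevelled by 3 mm, square to the block's sides; a switch may stand in it turned by any quarter turn.
- tuck_cutter: Obstacle: grey iron bench cutter fixed to the table between and behind the two blocks, about 160 mm wide along world y and 100 mm deep; its bent lever rises to about 0.2 m above the table. Carry things round it on the robot's side or above it.
- cup: Bystander: green coffee mug 65 x 91 x 52 mm on the left, beyond the long block, origin under its middle.
- punch: Bystander: brass cap punch standing upright, 21 mm across, 49 mm tall, origin under its middle.
- stub: Bystander: brown cigar stub lying on the table, 20 x 43 x 20 mm, origin under its middle.

How it is judged:
On the way, in this order (a step that is already met when the one before it is completed fails the run):
1. the cap of the switch in the left pocket is pressed until it clicks (its contact plate has snapped down) (((horizontal distance between switch_a and seat_left below 0.01 m and z of contact_a in the frame of switch_a below 0.01892 m) or (horizontal distance between switch_b and seat_left below 0.01 m and z of contact_b in the frame of switch_b below 0.01922 m) or (horizontal distance between switch_c and seat_left below 0.01 m and z of contact_c in the frame of switch_c below 0.01856 m))), for 0.05 s.
2. the cap of the switch in the middle pocket is pressed until it clicks (its contact plate has snapped down) (((horizontal distance between switch_a and seat_middle below 0.01 m and z of contact_a in the frame of switch_a below 0.01892 m) or (horizontal distance between switch_b and seat_middle below 0.01 m and z of contact_b in the frame of switch_b below 0.01922 m) or (horizontal distance between switch_c and seat_middle below 0.01 m and z of contact_c in the frame of switch_c below 0.01856 m))), for 0.05 s.
3. the cap of the switch in the right pocket is pressed until it clicks (its contact plate has snapped down) (((horizontal distance between switch_a and seat_right below 0.01 m and z of contact_a in the frame of switch_a below 0.01892 m) or (horizontal distance between switch_b and seat_right below 0.01 m and z of contact_b in the frame of switch_b below 0.01922 m) or (horizontal distance between switch_c and seat_right below 0.01 m and z of contact_c in the frame of switch_c below 0.01856 m))), for 0.05 s.
At the end, for the whole second after the job is handed in: The worn switch stands at rest in the single block's pocket: within 4 mm of its centre, its underside less than 3 mm above the pocket's floor, within 0.1 rad of upright. The two sound switches stand at rest and upright (0.1 rad) in the pockets where they began, within 8 mm (horizontal distance between switch_a and seat_single below 0.004 m and z of switch_a in the frame of seat_single below 0.003 m and angle between each of switch_a, switch_b, switch_c's own z axis and vertical below 0.1 rad and linear speed of each of switch_a, switch_b, switch_c below 0.01 m/s and distance of each of switch_b, switch_c from where it was at the start of the episode below 0.008 m); the robot touches nothing.
It fails at once if a push cap loaded with more than 18 N (contact force between any of cap_a, cap_b, cap_c and anything else above 18 N).
It fails at once if a sound switch lifted or pushed out of its place by more than 15 mm (distance of any of switch_b, switch_c from where it was at the start of the episode above 0.015 m).
It fails at once if a bystander (mug, brass punch, cigar stub) moved by more than 20 mm (distance of any of cup, punch, stub from where it was at the start of the episode above 0.02 m).
It also fails if it takes over 72 s, if anything falls off the work surface, if the arm or the gripper's body presses on something with over 40 N, if the wrist force passes 120 N, or if a joint passes its speed limit or range.

## Working session

There is one attempt and no reset: what is moved stays moved. The work goes in short steps, Python scripts to look and compute and a tool call to move; the robot and the scene stay as the last step left them, time stands still between calls to the robot, and variables do not carry over. Pictures are saved under pics/ and viewed, at most 10 in all, crops included, and the job is handed in when it is done.

Besides the shell and the picture viewer there is one more tool, called after "Call:" by a JSON object that holds its "op" and its "data". servo_tool: Moves the arm, as the interface text tells. Its arguments: {"type":"object","properties":{"moves":{"type":"array"}},"required":["moves"]}

```bash
mkdir -p pics
cat > h.py <<'E'
import numpy as np, cv2
from bench import robot
from scipy.spatial.transform import Rotation as R
def rot(o):
    o=np.array(o,float)
    if o.shape==(3,3): return o
    if o.size==4: return R.from_quat(o).as_matrix()
    return R.from_euler('xyz',o).as_matrix()
def cam(s,obs):
    if 'eye' in s: return rot(s['orientation']),np.array(s['eye'])
    T=np.array(s['T_tool_cam']);Rt=rot(obs['ee_rot'])
    return Rt@T[:3,:3], Rt@T[:3,3]+np.array(obs['tool_pos'])
def undist(s,uv):
    d=np.array([(uv[0]-s['cx'])/s['fx'],(uv[1]-s['cy'])/s['fy']]);p=d.copy()
    for _ in range(20): p=d/(1+s['k1']*(p@p))
    return p
def onplane(s,obs,uv,z):
    Rc,e=cam(s,obs);d=Rc@np.append(undist(s,uv),1);return e+d*(z-e[2])/d[2]
def proj(s,obs,P):
    Rc,e=cam(s,obs);q=Rc.T@(np.array(P)-e);p=q[:2]/q[2];p=p*(1+s['k1']*(p@p))
    return np.array([p[0]*s['fx']+s['cx'],p[1]*s['fy']+s['cy']])
E
python3 - <<'E'
from h import *
import pickle
o=robot.get_obs();print(o)
for n in ["top","side","wrist"]:
    s=robot.snapshot(n);cv2.imwrite(f'pics/{n}0.png',s['image']);pickle.dump((s,o),open(n+'0.pkl','wb'))
    print(n,{k:v for k,v in s.items() if k!='image'})
E
```

```text
{'time': 0.0, 'joint_positions': array([ 1.00089629e+00,  8.79565730e-02,  1.37222098e+00,  3.48250887e-06,
        1.68359615e+00, -1.03095879e-01]), 'qvel': array([-0.00059998,  0.00052523,  0.00135776, -0.00115383,  0.00171042,
       -0.00177288]), 'joint_torque': array([ 5.19869161e-05, -3.40182710e+01, -3.02425432e+01,  7.18115154e-02,
        3.31320707e-02, -1.70147860e-04]), 'tool_pos': array([0.24722811, 0.49069998, 0.2043202 ]), 'ee_rot': array([-3.13942354e+00, -2.27901937e-04,  2.67478863e+00]), 'wrist_force': array([-0.41844186, -0.38655147,  0.22834971]), 'wrist_torque': array([-0.00078992, -0.00674515, -0.04623963]), 'finger_force': 0.0, 'width': 0.09408656125091282}
top {'fx': 537.4154602363499, 'fy': 537.4154602363499, 'cx': 320.92416831987975, 'cy': 240.32737802950984, 'k1': -0.1417524712762894, 'eye': array([0.34578278, 0.02231749, 1.49862442]), 'orientation': array([-3.01330516,  0.01521489, -1.55694482])}
side {'fx': 496.29362812724395, 'fy': 496.29362812724395, 'cx': 311.36332607270685, 'cy': 243.32958445103597, 'k1': -0.03666259805181515, 'eye': array([0.3810631 , 0.94414561, 0.69150881]), 'orientation': array([-2.15482646,  0.01841056, -2.962757  ])}
wrist {'fx': 395.78096456395446, 'fy': 395.78096456395446, 'cx': 320.6011671280346, 'cy': 246.29089900211446, 'k1': 0.004353632443911341, 'T_tool_cam': array([[-1.57045867e-04, -9.64316653e-01, -2.64751522e-01,
         7.75617857e-02],
       [ 9.99999844e-01, -2.93438865e-04,  4.75623861e-04,
        -4.53493032e-04],
       [-5.36340396e-04, -2.64751406e-01,  9.64316548e-01,
        -1.78819999e-01],
       [ 0.00000000e+00,  0.00000000e+00,  0.00000000e+00,
         1.00000000e+00]])}
```

View pics/top0.png

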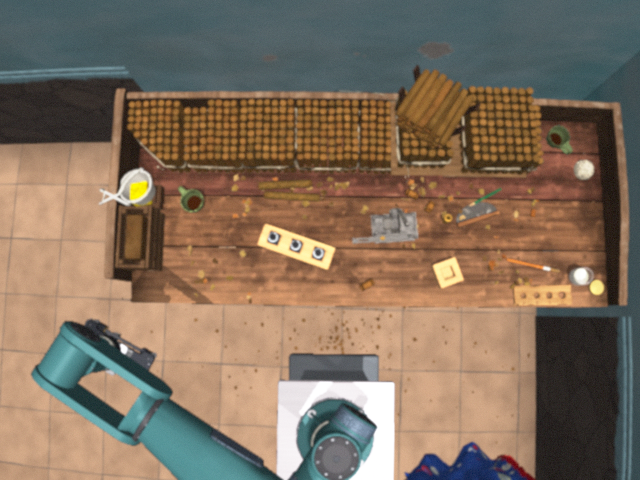

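View pics/side0.png

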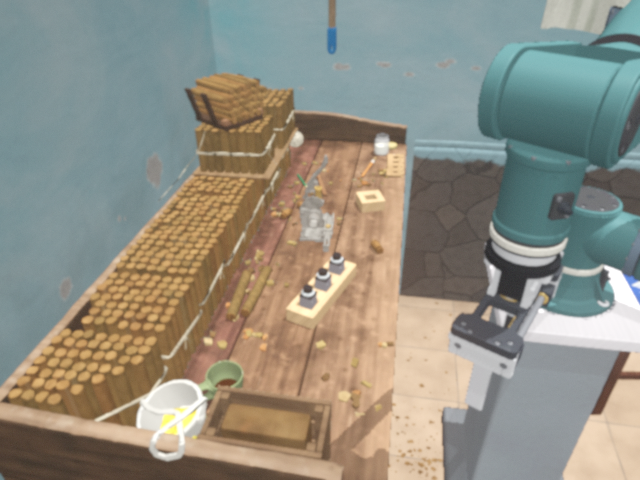

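The top view shows the long block near (297,246) with three switches at about (273,237), (296,244) and (318,253). The single block is near (448,272), the stub at (367,284), the punch at about (447,217) and the cutter near (395,226).

Run:
```python
from h import *
import pickle
s,o=pickle.load(open('top0.pkl','rb'));im=s['image']
hsv=cv2.cvtColor(im,cv2.COLOR_BGR2HSV)
for p in [(262,240),(285,241),(440,265),(448,271),(273,237),(320,220)]: print(p,hsv[p[1],p[0]])
m=cv2.inRange(hsv,(12,60,185),(32,200,255))
m[:180]=0; m[300:]=0
cs,_=cv2.findContours(m,cv2.RETR_EXTERNAL,cv2.CHAIN_APPROX_NONE)
for c in cs:
    if cv2.contourArea(c)<200: continue
    h=cv2.convexHull(c).reshape(-1,2)
    w=np.array([onplane(s,o,p,0.03)[:2] for p in h],np.float32)
    r=cv2.minAreaRect(w);print(cv2.boundingRect(c),r, cv2.boxPoints(r).round(4).tolist())
g=cv2.inRange(hsv,(0,0,0),(180,255,60));g[:225]=0;g[262:]=0;g[:,:262]=0;g[:,330:]=0
n,l,st,ce=cv2.connectedComponentsWithStats(g)
for i in range(1,n):
    if st[i,4]>10: print(st[i],ce[i],onplane(s,o,ce[i],0.071))
for t in[(367,284),(447,217),(191,200)]: print(onplane(s,o,t,0.0))
print([onplane(s,o,t,0.2) for t in [(353,240),(418,212)]])
cv2.imwrite('pics/c.png',cv2.resize(im[200:300,240:480],None,fx=3,fy=3,interpolation=cv2.INTER_CUBIC))
```

```text
(262, 240) [ 27  71 255]
(285, 241) [ 25  90 254]
(440, 265) [ 26  81 255]
(448, 271) [ 25  94 254]
(273, 237) [140  13  60]
(320, 220) [ 12 132 145]
(514, 279, 75, 21) ((0.40562018752098083, -0.5965974926948547), (0.2173568457365036, 0.055349890142679214), 89.94378662109375) [[0.37779998779296875, -0.7052000164985657], [0.43320000171661377, -0.705299973487854], [0.4334000051021576, -0.4878999888896942], [0.3781000077724457, -0.4878999888896942]]
(202, 279, 284, 21) ((0.4010573923587799, -0.016431540250778198), (0.05568151921033859, 0.7788010835647583), 0.6957942843437195) [[0.3684999942779541, 0.3725999891757965], [0.37790000438690186, -0.40610000491142273], [0.4336000084877014, -0.40549999475479126], [0.42419999837875366, 0.3732999861240387]]
(433, 256, 31, 36) ((0.4435543119907379, -0.3059033751487732), (0.08812936395406723, 0.07188771665096283), 21.617467880249023) [[0.38929998874664307, -0.28870001435279846], [0.415800005197525, -0.3555999994277954], [0.49779999256134033, -0.3231000006198883], [0.47130000591278076, -0.2563000023365021]]
(257, 224, 79, 46) ((0.5182939767837524, 0.11692800372838974), (0.21227163076400757, 0.06790680438280106), 71.42510223388672) [[0.4523000121116638, 0.02710000053048134], [0.516700029373169, 0.005499999970197678], [0.5842999815940857, 0.20669999718666077], [0.5199000239372253, 0.22840000689029694]]
(0, 180, 131, 120) ((0.5351530909538269, 0.7958106994628906), (0.3555057644844055, 0.4255770146846771), 1.7856926918029785) [[0.35089999437332153, 1.003000020980835], [0.36410000920295715, 0.5776000022888184], [0.7195000052452087, 0.588699996471405], [0.7062000036239624, 1.0140000581741333]]
[ 0.41770243 -0.08221469  0.        ]
[ 0.60986161 -0.30947544  0.        ]
[0.65132077 0.4232462  0.        ]
[array([ 0.51476267, -0.03373064,  0.2       ]), array([ 0.58609843, -0.19336175,  0.2       ])]
```

View pics/c.png

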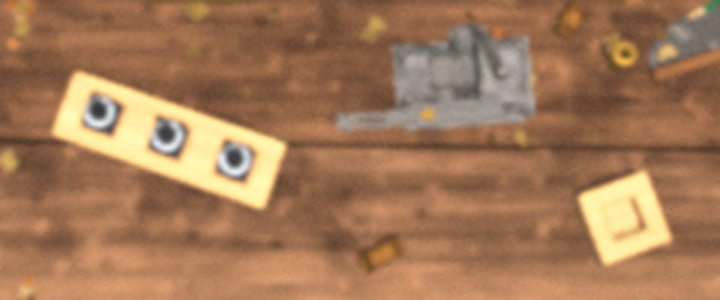

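Call:
{"op": "servo_tool", "data": {"moves": [[-16.4,-8.4,0,13.6,1],[-16.4,-8.4,0,13.6,1],[-16.4,-8.4,0,13.6,1],[-16.4,-8.4,0,13.6,1],[-16.4,-8.4,0,13.6,1],[-16.4,-8.4,0,13.6,1],[-16.4,-8.4,0,13.6,1],[-16.4,-8.4,0,13.6,1],[-16.4,-8.4,0,13.6,1],[-16.4,-8.4,0,13.6,1]]}}

```text
time: 0.98
tool_pos: [0.4938, 0.1527, 0.2053]
ee_rot: [-3.141, -0.0, 1.418]
wrist_force: [0.8, 0.5, 0.3]
width: 0.0308
finger_force: 0.0
```

Call:
{"op": "servo_tool", "data": {"moves": [[-1.2,1.2,0,1.6,1],[-1.2,1.2,0,1.6,1],[-1.2,1.2,0,1.6,1],[-1.2,1.2,0,1.6,1],[-1.2,1.2,0,1.6,1]]}}

```text
time: 1.4
tool_pos: [0.5179, 0.1214, 0.2053]
ee_rot: [-3.141, -0.0, 1.26]
wrist_force: [0.2, 0.4, 0.4]
width: 0.0005
finger_force: 0.0
```

```bash
cat > w.py <<'E'
from h import *
import sys,pickle
o=robot.get_obs();s=robot.snapshot("wrist");n=sys.argv[1]
cv2.imwrite(f'pics/{n}.png',s['image']);pickle.dump((s,o),open(n+'.pkl','wb'))
print(o['tool_pos'],o['ee_rot'],o['wrist_force'],o['width'])
E
python3 w.py w1
```

```text
[0.51794894 0.1214183  0.2053331 ] [-3.14093904e+00 -2.28196630e-04  1.25958943e+00] [0.17739721 0.43631542 0.37852535] 0.00046030723612644866
```

View pics/w1.png

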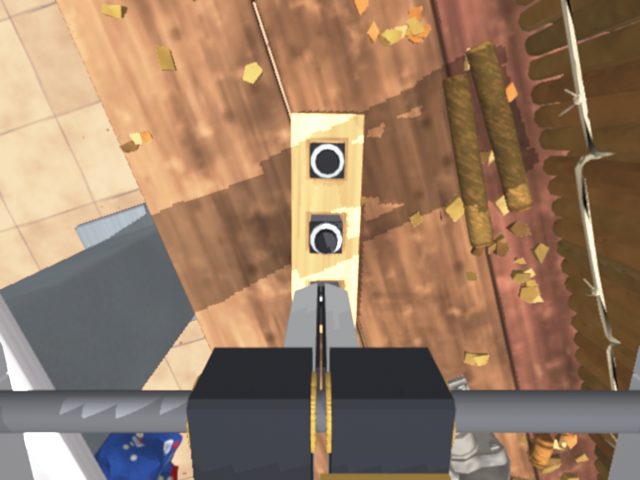

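The wrist view shows the left cap at (327,160) and the middle cap at (326,238). The fingers hide the right one, and the block is nearly aligned with the tool.

Run:
```python
from h import *
import pickle
s,o=pickle.load(open('w1.pkl','rb'));im=s['image']
g=cv2.cvtColor(im,cv2.COLOR_BGR2GRAY)
x0,y0=295,130
c=cv2.HoughCircles(cv2.resize(g[y0:265,x0:360],None,fx=4,fy=4,interpolation=cv2.INTER_CUBIC),cv2.HOUGH_GRADIENT,1.5,200,param1=120,param2=20,minRadius=35,maxRadius=85)
for a in c[0]:
    uv=((a[0]+.5)/4-.5+x0,(a[1]+.5)/4-.5+y0);print(uv,a[2]/4,onplane(s,o,uv,.071),onplane(s,o,uv,.06))
# dark caps
for (xa,ya,xb,yb) in[(312,145,343,176),(311,223,342,254)]:
    m=np.zeros_like(g);m[ya:yb,xa:xb]=(g[ya:yb,xa:xb]<75)*255
    n,l,st,ce=cv2.connectedComponentsWithStats(m)
    for i in range(1,n):
        if st[i,4]>60: print(st[i],ce[i],onplane(s,o,ce[i],.071))
hsv=cv2.cvtColor(im,cv2.COLOR_BGR2HSV)
m=cv2.inRange(hsv,(12,40,120),(35,150,255))
for v in [118,130,190,200,212,265,272]:
    r=np.where(g[v,280:380]>0)[0]; gx=np.abs(np.diff(cv2.GaussianBlur(hsv[:,:,2],(3,3),0)[v,280:375].astype(int)))
    print(v,hsv[v,286:300,2].tolist(),hsv[v,354:370,2].tolist())
```

```text
(np.float32(327.0625), np.float32(160.1875)) 16.85 [0.54040432 0.17718807 0.071     ] [0.54038006 0.1765777  0.06      ]
(np.float32(325.5625), np.float32(238.5625)) 15.950001 [0.52032662 0.11791313 0.071     ] [0.51959714 0.11522076 0.06      ]
[316 150  23  24 414] [327.10386473 161.32125604] [0.54017518 0.17635929 0.071     ]
[315 229  21  24 243] [322.61728395 241.1563786 ] [0.51737115 0.11656591 0.071     ]
118 [170, 153, 122, 125, 227, 255, 255, 255, 255, 255, 255, 255, 255, 255] [239, 236, 237, 240, 243, 246, 248, 248, 248, 239, 179, 131, 125, 126, 126, 127]
130 [225, 223, 219, 209, 235, 255, 255, 255, 255, 255, 255, 255, 255, 255] [247, 247, 248, 249, 251, 252, 252, 251, 249, 216, 148, 124, 122, 132, 157, 166]
190 [154, 155, 153, 147, 154, 209, 243, 249, 251, 251, 250, 247, 243, 242] [248, 250, 251, 252, 253, 254, 253, 189, 123, 115, 115, 116, 118, 118, 117, 118]
200 [150, 161, 168, 168, 180, 224, 247, 250, 251, 251, 250, 246, 242, 240] [248, 250, 252, 252, 253, 253, 224, 183, 177, 178, 177, 176, 175, 173, 170, 170]
212 [112, 114, 118, 122, 136, 194, 248, 252, 252, 251, 249, 245, 241, 245] [255, 255, 255, 255, 255, 255, 253, 148, 122, 119, 125, 154, 166, 170, 171, 168]
265 [134, 145, 149, 145, 143, 184, 248, 251, 250, 248, 246, 247, 249, 250] [255, 255, 255, 255, 227, 117, 101, 100, 111, 138, 147, 147, 148, 155, 162, 170]
272 [175, 171, 167, 165, 166, 229, 255, 255, 255, 255, 255, 255, 253, 250] [255, 255, 255, 255, 188, 111, 106, 117, 128, 149, 156, 156, 154, 152, 151, 155]
```

Call:
{"op": "servo_tool", "data": {"moves": [[2.4,0.2,0,0.15,1],[2.4,0.2,0,0.15,1],[2.4,0.2,2,0.15,1],[2.4,0.2,4,0.15,1],[2.4,0.2,4.8,0.15,1],[2.4,0.2,4.8,0.15,1],[2.4,0.2,4.8,0.15,1],[2.4,0.2,4.8,0.15,1]]}}

```text
time: 2.12
tool_pos: [0.5429, 0.1772, 0.0881]
ee_rot: [3.138, -0.002, 1.243]
wrist_force: [0.3, -0.6, 0.2]
width: 0.0004
finger_force: 0.0
```

```bash
python3 w.py w2
```

```text
[0.54290594 0.17719579 0.08812796] [ 3.13835286e+00 -2.10185155e-03  1.24311352e+00] [ 0.32956971 -0.56760862  0.17449124] 0.00036152826392414183
```

View pics/w2.png

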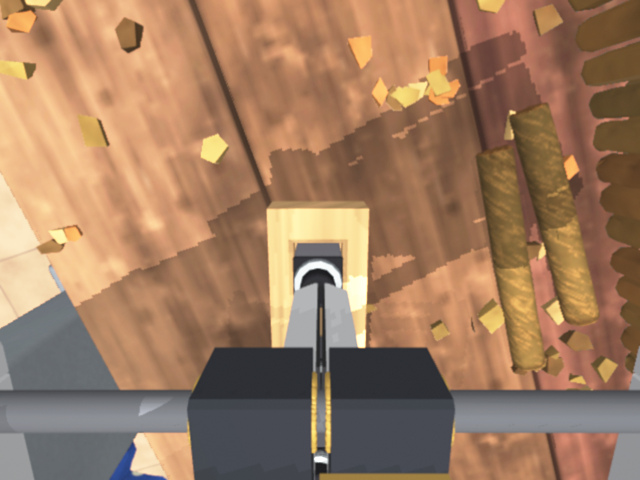

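The collar is centred at about column 318 and the closed fingers at 321, so I shift about 2 mm and start stepping down.

Call:
{"op": "servo_tool", "data": {"moves": [[0,-0.08,0.2,0,1],[0,-0.08,0.4,0,1],[0,-0.08,0.4,0,1],[0,-0.08,0.4,0,1]]}}

```text
time: 2.5
tool_pos: [0.54, 0.1768, 0.0759]
ee_rot: [3.141, -0.0, 1.241]
wrist_force: [-0.8, 0.2, -0.9]
width: 0.0007
finger_force: 0.0
```

Call:
{"op": "servo_tool", "data": {"moves": [[0,0,0.04,0,1],[0,0,0.04,0,1],[0,0,0.04,0,1]]}}

```text
time: 2.75
tool_pos: [0.54, 0.1767, 0.0745]
ee_rot: [3.142, -0.0, 1.241]
wrist_force: [-0.3, -0.3, -0.5]
width: 0.0005
finger_force: 0.0
```

Call:
{"op": "servo_tool", "data": {"moves": [[0,0,0.04,0,1],[0,0,0.04,0,1],[0,0,0.04,0,1]]}}

```text
time: 3.0
tool_pos: [0.5399, 0.1767, 0.0734]
ee_rot: [-3.141, 0.0, 1.242]
wrist_force: [0.3, -0.3, 0.7]
width: 0.0006
finger_force: 0.0
```

Call:
{"op": "servo_tool", "data": {"moves": [[0,0,0.06,0,1],[0,0,0.06,0,1],[0,0,0.06,0,1]]}}

```text
time: 3.25
tool_pos: [0.5398, 0.1768, 0.0718]
ee_rot: [-3.141, 0.0, 1.242]
wrist_force: [1.1, -0.1, -0.4]
width: 0.0005
finger_force: 0.0
```

Call:
{"op": "servo_tool", "data": {"moves": [[0,0,0.04,0,1],[0,0,0.04,0,1],[0,0,0.04,0,1]]}}

```text
time: 3.5
tool_pos: [0.54, 0.1768, 0.0711]
ee_rot: [3.141, -0.0, 1.242]
wrist_force: [0.3, 0.2, 0.7]
width: 0.0006
finger_force: 0.3
```

Call:
{"op": "servo_tool", "data": {"moves": [[0,0,0.03,0,1],[0,0,0.03,0,1],[0,0,0.03,0,1]]}}

```text
time: 3.75
tool_pos: [0.5401, 0.1768, 0.0706]
ee_rot: [3.141, -0.0, 1.242]
wrist_force: [-0.2, -0.3, 1.9]
width: 0.0007
finger_force: 0.9
```

Call:
{"op": "servo_tool", "data": {"moves": [[0,0,0.03,0,1],[0,0,0.03,0,1],[0,0,0.03,0,1]]}}

```text
time: 4.0
tool_pos: [0.5401, 0.1768, 0.0699]
ee_rot: [3.141, -0.0, 1.242]
wrist_force: [-0.4, -0.9, 2.5]
width: 0.0008
finger_force: 1.5
```

Call:
{"op": "servo_tool", "data": {"moves": [[0,0,0.03,0,1],[0,0,0.03,0,1],[0,0,0.03,0,1]]}}

```text
time: 4.25
tool_pos: [0.5401, 0.1769, 0.0692]
ee_rot: [3.141, -0.0, 1.242]
wrist_force: [-0.7, 0.1, 4.5]
width: 0.0004
finger_force: 2.2
```

Call:
{"op": "servo_tool", "data": {"moves": [[0,0,0.02,0,1],[0,0,0.02,0,1],[0,0,0.02,0,1]]}}

```text
time: 4.5
tool_pos: [0.5401, 0.1769, 0.0686]
ee_rot: [3.141, -0.0, 1.242]
wrist_force: [-0.4, 0.5, 4.6]
width: 0.0007
finger_force: 2.6
```

Call:
{"op": "servo_tool", "data": {"moves": [[0,0,0.02,0,1],[0,0,0.02,0,1],[0,0,0.02,0,1]]}}

```text
time: 4.75
tool_pos: [0.5401, 0.1769, 0.0683]
ee_rot: [3.141, -0.0, 1.242]
wrist_force: [-0.4, -0.5, 5.8]
width: 0.0004
finger_force: 3.0
```

Call:
{"op": "servo_tool", "data": {"moves": [[0,0,0.02,0,1],[0,0,0.02,0,1],[0,0,0.02,0,1]]}}

```text
time: 5.0
tool_pos: [0.5402, 0.1769, 0.068]
ee_rot: [3.141, -0.001, 1.242]
wrist_force: [-2.0, -0.0, 6.6]
width: 0.0001
finger_force: 3.3
```

Call:
{"op": "servo_tool", "data": {"moves": [[0,0,0.02,0,1],[0,0,0.02,0,1],[0,0,0.02,0,1]]}}

```text
time: 5.25
tool_pos: [0.5402, 0.1769, 0.0677]
ee_rot: [3.141, -0.001, 1.242]
wrist_force: [-1.6, -0.1, 7.6]
width: 0.0008
finger_force: 3.6
```

Still rising, so this is a sound one, with the peak near 10 N.

Call:
{"op": "servo_tool", "data": {"moves": [[0,0,0.03,0,1],[0,0,0.03,0,1],[0,0,0.03,0,1]]}}

```text
time: 5.5
tool_pos: [0.5403, 0.1769, 0.0672]
ee_rot: [3.14, -0.001, 1.242]
wrist_force: [-3.3, -1.0, 8.3]
width: 0.0003
finger_force: 4.0
```

Call:
{"op": "servo_tool", "data": {"moves": [[0,0,0.02,0,1],[0,0,0.02,0,1],[0,0,0.02,0,1]]}}

```text
time: 5.75
tool_pos: [0.5403, 0.1769, 0.0669]
ee_rot: [3.14, -0.001, 1.242]
wrist_force: [-2.5, -0.3, 8.3]
width: 0.0002
finger_force: 4.3
```

Call:
{"op": "servo_tool", "data": {"moves": [[0,0,0.02,0,1],[0,0,0.02,0,1],[0,0,0.02,0,1]]}}

```text
time: 6.0
tool_pos: [0.5404, 0.1769, 0.0666]
ee_rot: [3.14, -0.001, 1.242]
wrist_force: [-1.3, -0.6, 9.3]
width: 0.0005
finger_force: 4.6
```

Call:
{"op": "servo_tool", "data": {"moves": [[0,0,0.016,0,1],[0,0,0.016,0,1],[0,0,0.016,0,1]]}}

```text
time: 6.25
tool_pos: [0.5402, 0.1769, 0.0654]
ee_rot: [3.141, -0.001, 1.242]
wrist_force: [-0.7, 0.4, 6.7]
width: 0.0004
finger_force: 3.3
```

Call:
{"op": "servo_tool", "data": {"moves": [[0,0,0.016,0,1],[0,0,0.016,0,1],[0,0,0.016,0,1]]}}

```text
time: 6.5
tool_pos: [0.5402, 0.1769, 0.0652]
ee_rot: [3.141, -0.001, 1.242]
wrist_force: [-1.1, 0.2, 8.4]
width: 0.0006
finger_force: 3.6
```

Call:
{"op": "servo_tool", "data": {"moves": [[0,0,-1.2,0,1],[0,0,-1.2,0,1],[-2.6,0,-1.2,0,1],[-2.6,0,-1.2,0,1],[-2.6,0,-1.2,0,1],[-2.6,0,-0.6,0,1],[-2.6,0,-0.4,0,1],[-2.6,0,-0.4,0,1],[-2.6,0,-0.4,0,1]]}}

```text
time: 7.25
tool_pos: [0.5185, 0.1157, 0.0733]
ee_rot: [-3.14, 0.0, 1.242]
wrist_force: [-0.2, 0.1, -0.4]
width: 0.0003
finger_force: 0.0
```

Call:
{"op": "servo_tool", "data": {"moves": [[0,0,0.03,0,1],[0,0,0.03,0,1],[0,0,0.03,0,1]]}}

```text
time: 7.5
tool_pos: [0.5192, 0.1156, 0.0738]
ee_rot: [3.141, -0.0, 1.242]
wrist_force: [-0.1, 0.5, -0.2]
width: 0.0004
finger_force: 0.0
```

Call:
{"op": "servo_tool", "data": {"moves": [[0,0,0.03,0,1],[0,0,0.03,0,1],[0,0,0.03,0,1]]}}

```text
time: 7.75
tool_pos: [0.5189, 0.1153, 0.0728]
ee_rot: [3.141, -0.0, 1.242]
wrist_force: [-0.7, 0.0, 0.2]
width: 0.0004
finger_force: 0.0
```

Call:
{"op": "servo_tool", "data": {"moves": [[0,0,0.08,0,1],[0,0,0.08,0,1],[0,0,0.08,0,1]]}}

```text
time: 8.0
tool_pos: [0.5193, 0.1153, 0.0711]
ee_rot: [3.141, -0.001, 1.241]
wrist_force: [-0.1, -0.2, 1.2]
width: 0.0004
finger_force: 0.7
```

Call:
{"op": "servo_tool", "data": {"moves": [[0,0,0.03,0,1],[0,0,0.03,0,1],[0,0,0.03,0,1]]}}

```text
time: 8.25
tool_pos: [0.5193, 0.1153, 0.0706]
ee_rot: [3.141, -0.001, 1.242]
wrist_force: [-0.5, -0.2, 3.5]
width: 0.0002
finger_force: 1.9
```

Call:
{"op": "servo_tool", "data": {"moves": [[0,0,0.03,0,1],[0,0,0.03,0,1],[0,0,0.03,0,1]]}}

```text
time: 8.5
tool_pos: [0.5193, 0.1153, 0.0701]
ee_rot: [3.14, -0.001, 1.242]
wrist_force: [-1.5, 0.2, 6.2]
width: 0.0002
finger_force: 2.9
```

Call:
{"op": "servo_tool", "data": {"moves": [[0,0,0.02,0,1],[0,0,0.02,0,1],[0,0,0.02,0,1]]}}

```text
time: 8.75
tool_pos: [0.5194, 0.1153, 0.0699]
ee_rot: [3.14, -0.001, 1.242]
wrist_force: [-2.0, 0.6, 6.5]
width: 0.0005
finger_force: 3.4
```

Call:
{"op": "servo_tool", "data": {"moves": [[0,0,0.02,0,1],[0,0,0.02,0,1],[0,0,0.02,0,1]]}}

```text
time: 9.0
tool_pos: [0.5195, 0.1154, 0.0697]
ee_rot: [3.14, -0.001, 1.242]
wrist_force: [-1.9, 0.6, 8.5]
width: 0.0005
finger_force: 3.9
```

Call:
{"op": "servo_tool", "data": {"moves": [[0,0,0.016,0,1],[0,0,0.016,0,1],[0,0,0.016,0,1]]}}

```text
time: 9.25
tool_pos: [0.5195, 0.1154, 0.0695]
ee_rot: [3.14, -0.001, 1.242]
wrist_force: [-2.4, -0.5, 9.1]
width: 0.0004
finger_force: 4.3
```

Call:
{"op": "servo_tool", "data": {"moves": [[0,0,0.016,0,1],[0,0,0.016,0,1],[0,0,0.016,0,1]]}}

```text
time: 9.5
tool_pos: [0.5194, 0.1153, 0.0685]
ee_rot: [3.14, -0.001, 1.242]
wrist_force: [-1.3, 0.1, 5.7]
width: 0.0005
finger_force: 3.4
```

Call:
{"op": "servo_tool", "data": {"moves": [[0,0,0.016,0,1],[0,0,0.016,0,1],[0,0,0.016,0,1]]}}

```text
time: 9.75
tool_pos: [0.5194, 0.1154, 0.0684]
ee_rot: [3.14, -0.001, 1.242]
wrist_force: [-1.2, -0.8, 7.9]
width: 0.0003
finger_force: 3.8
```

The middle one also clicked at about 9.5 N, so it is sound. Next I press the right one.

Call:
{"op": "servo_tool", "data": {"moves": [[0,0,-1.2,0,1],[0,0,-1.2,0,1],[-2.6,0,-1.2,0,1],[-2.6,0,-1.2,0,1],[-2.6,0,-1.2,0,1],[-2.6,0,-0.6,0,1],[-2.6,0,-0.3,0,1],[-2.6,0,-0.3,0,1],[-2.6,0,-0.3,0,1],[-2.6,0,-0.3,0,1]]}}

```text
time: 10.58
tool_pos: [0.498, 0.0543, 0.0744]
ee_rot: [-3.141, -0.0, 1.242]
wrist_force: [0.2, -0.3, 0.2]
width: 0.0005
finger_force: 0.0
```

Call:
{"op": "servo_tool", "data": {"moves": [[0,0,0.05,0,1],[0,0,0.05,0,1],[0,0,0.05,0,1]]}}

```text
time: 10.83
tool_pos: [0.4981, 0.054, 0.0735]
ee_rot: [3.141, -0.0, 1.242]
wrist_force: [-0.1, 0.5, 1.0]
width: 0.0004
finger_force: 0.0
```

Call:
{"op": "servo_tool", "data": {"moves": [[0,0,0.03,0,1],[0,0,0.03,0,1],[0,0,0.03,0,1]]}}

```text
time: 11.08
tool_pos: [0.4979, 0.0538, 0.0725]
ee_rot: [3.141, -0.0, 1.242]
wrist_force: [-0.6, -0.1, 0.3]
width: 0.0004
finger_force: 0.0
```

Call:
{"op": "servo_tool", "data": {"moves": [[0,0,0.06,0,1],[0,0,0.06,0,1],[0,0,0.06,0,1]]}}

```text
time: 11.33
tool_pos: [0.4981, 0.0538, 0.0711]
ee_rot: [3.141, -0.0, 1.241]
wrist_force: [0.2, 0.4, -0.4]
width: 0.0008
finger_force: 0.3
```

Call:
{"op": "servo_tool", "data": {"moves": [[0,0,0.03,0,1],[0,0,0.03,0,1],[0,0,0.03,0,1]]}}

```text
time: 11.58
tool_pos: [0.4981, 0.0538, 0.0705]
ee_rot: [3.141, -0.0, 1.242]
wrist_force: [0.6, 0.1, 0.8]
width: 0.0003
finger_force: 0.7
```

Call:
{"op": "servo_tool", "data": {"moves": [[0,0,0.03,0,1],[0,0,0.03,0,1],[0,0,0.03,0,1]]}}

```text
time: 11.83
tool_pos: [0.4981, 0.0538, 0.0698]
ee_rot: [3.141, -0.0, 1.242]
wrist_force: [0.2, 0.3, 1.8]
width: 0.0006
finger_force: 1.2
```

Call:
{"op": "servo_tool", "data": {"moves": [[0,0,0.03,0,1],[0,0,0.03,0,1],[0,0,0.03,0,1]]}}

```text
time: 12.08
tool_pos: [0.4981, 0.0538, 0.0691]
ee_rot: [3.141, -0.0, 1.242]
wrist_force: [-0.0, 0.3, 3.2]
width: 0.0004
finger_force: 1.7
```

Call:
{"op": "servo_tool", "data": {"moves": [[0,0,0.02,0,1],[0,0,0.02,0,1],[0,0,0.02,0,1]]}}

```text
time: 12.33
tool_pos: [0.4981, 0.0538, 0.0685]
ee_rot: [3.141, -0.0, 1.242]
wrist_force: [1.1, -0.2, 3.9]
width: 0.0008
finger_force: 2.1
```

Call:
{"op": "servo_tool", "data": {"moves": [[0,0,0.02,0,1],[0,0,0.02,0,1],[0,0,0.02,0,1]]}}

```text
time: 12.58
tool_pos: [0.498, 0.0538, 0.0676]
ee_rot: [3.141, -0.0, 1.242]
wrist_force: [0.6, 0.6, 3.5]
width: 0.0004
finger_force: 1.5
```

Call:
{"op": "servo_tool", "data": {"moves": [[0,0,0.016,0,1],[0,0,0.016,0,1],[0,0,0.016,0,1]]}}

```text
time: 12.83
tool_pos: [0.498, 0.0538, 0.0674]
ee_rot: [3.141, -0.0, 1.241]
wrist_force: [1.0, 0.1, 3.2]
width: 0.0004
finger_force: 1.6
```

Call:
{"op": "servo_tool", "data": {"moves": [[0,0,-1,0,1],[0,0,-2,0,1],[0,0,-3.2,0,0],[0,0,-3.2,0,0],[0,0,-3.2,0,0],[0,0,-3.2,0,0],[0,0,-3.2,0,0],[0,0,-3.2,0,0]]}}

```text
time: 13.5
tool_pos: [0.4966, 0.0538, 0.1451]
ee_rot: [-3.138, 0.001, 1.242]
wrist_force: [-0.6, 0.1, -0.7]
width: 0.0368
finger_force: 0.0
```

```bash
python3 w.py w3
python3 - <<'E'
from h import *
import pickle
s,o=pickle.load(open('w3.pkl','rb'));im=s['image']
uv=proj(s,o,(.4985,.054,.06));print(uv,proj(s,o,o['tool_pos']))
x0,y0=int(uv[0])-50,int(uv[1])-50
g=cv2.cvtColor(im,cv2.COLOR_BGR2GRAY)
c=cv2.HoughCircles(cv2.resize(g[y0:y0+100,x0:x0+100],None,fx=4,fy=4,interpolation=cv2.INTER_CUBIC),cv2.HOUGH_GRADIENT,1.5,60,param1=120,param2=25,minRadius=50,maxRadius=120)
for a in c[0][:4]:
    q=((a[0]+.5)/4-.5+x0,(a[1]+.5)/4-.5+y0);print(q,a[2]/4,onplane(s,o,q,.06),onplane(s,o,q,.071))
E
```

```text
[0.4965719  0.05378215 0.14514335] [-3.13761327e+00  1.26409920e-03  1.24154529e+00] [-0.6160334   0.05310857 -0.73078572] 0.03682582571233517
[324.47881349 250.98177618] [321.75333458 301.09824439]
(np.float32(322.9375), np.float32(251.1875)) 19.025 [0.49743982 0.05420398 0.06      ] [0.4984507  0.05721992 0.071     ]
(np.float32(347.3125), np.float32(273.3125)) 17.975 [0.50847306 0.03330621 0.06      ] [0.50902399 0.03719333 0.071     ]
(np.float32(317.3125), np.float32(234.6875)) 13.9625 [0.49758079 0.06660316 0.06      ] [0.49858579 0.0691022  0.071     ]
(np.float32(308.3125), np.float32(291.3125)) 23.5625 [0.47795105 0.02933511 0.06      ] [0.47977437 0.03338778 0.071     ]
```

View pics/w3.png

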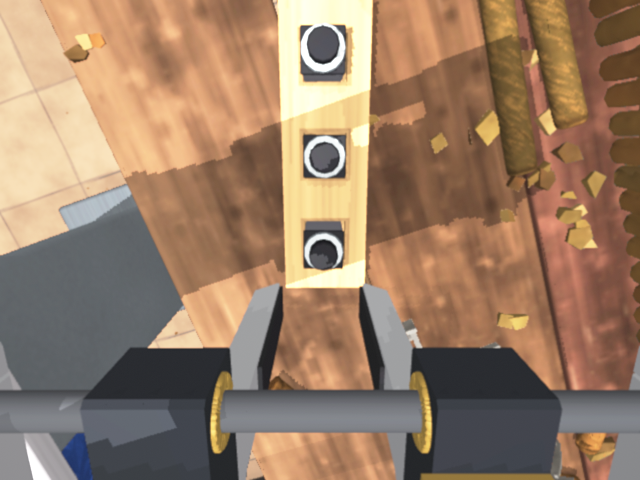

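Call:
{"op": "servo_tool", "data": {"moves": [[0,0,0,0,0.3],[0,0,0,0,0.3],[0,0,0,0,0.3],[0,0,1,0,0.3],[0,0,2,0,0.3],[0,0,3,0,0.3],[0,0,4,0,0.3],[0,0,4.45,0,0.3],[0,0,4.45,0,0.3],[0,0,4.45,0,0.3]]}}

```text
time: 14.38
tool_pos: [0.4979, 0.0538, 0.0362]
ee_rot: [-3.141, 0.0, 1.242]
wrist_force: [0.0, -0.2, 0.1]
width: 0.0657
finger_force: 0.0
```

Call:
{"op": "servo_tool", "data": {"moves": [[0,0,0,0,0.3],[0,0,0,0,0.3]]}}

```text
time: 14.55
tool_pos: [0.4995, 0.0538, 0.0382]
ee_rot: [3.138, -0.001, 1.242]
wrist_force: [0.7, 0.5, 0.9]
width: 0.0657
finger_force: 0.0
```

Call:
{"op": "servo_tool", "data": {"moves": [[0,0,0.06,0,1],[0,0,0.06,0,1],[0,0,0.06,0,1],[0,0,0.06,0,1],[0,0,0.06,0,1],[0,0,0.06,0,1],[0,0,0.06,0,1],[0,0,0.06,0,1]]}}

```text
time: 15.22
tool_pos: [0.4979, 0.0538, 0.0346]
ee_rot: [3.141, -0.0, 1.242]
wrist_force: [0.2, 0.1, 0.5]
width: 0.0277
finger_force: 30.0
```

Gripped, with width 28 mm and 30 N. I lift slowly, straight up.

Call:
{"op": "servo_tool", "data": {"moves": [[0,0,-0.2,0,1],[0,0,-0.4,0,1],[0,0,-0.6,0,1],[0,0,-0.8,0,1],[0,0,-1.2,0,1],[0,0,-1.6,0,1],[0,0,-2.2,0,1],[0,0,-2.8,0,1],[0,0,-3.2,0,1],[0,0,-3.2,0,1]]}}

```text
time: 16.05
tool_pos: [0.4997, 0.0539, 0.1182]
ee_rot: [3.136, -0.002, 1.242]
wrist_force: [-0.4, -0.2, -1.9]
width: 0.0275
finger_force: 30.0
```

Call:
{"op": "servo_tool", "data": {"moves": [[-0.5,-0.3,-0.5,0,1],[-1.5,-0.9,-1.2,0,1],[-2.5,-1.6,-1.8,0,1],[-3.5,-2.2,-1.8,0,1],[-4.5,-2.8,-1.8,0,1],[-5.6,-3.4,-1.8,0,1],[-6.8,-3.0,-1.8,0,1],[-8,-2.7,-1.8,0,1],[-9.2,-2.2,-1.8,0,1],[-10,-2,-1.8,0,1]]}}

```text
time: 16.88
tool_pos: [0.3692, -0.1689, 0.1592]
ee_rot: [3.141, 0.001, 1.24]
wrist_force: [0.4, 0.3, -1.0]
width: 0.0275
finger_force: 30.0
```

Call:
{"op": "servo_tool", "data": {"moves": [[-1,0.4,0,-1,1],[-2,0.8,0,-2,1],[-3,2,0,-3,1],[-4,3.2,0,-4,1],[-5,4.4,0,-5,1],[-5.8,5.4,0,-6,1],[-6.3,6.2,0,-6.7,1],[-6.3,6.4,0,-6.7,1],[-6.3,6.4,0,-6.7,1],[-6.3,6.4,0,-6.7,1]]}}

```text
time: 17.72
tool_pos: [0.4697, -0.3665, 0.1587]
ee_rot: [-3.141, -0.003, 1.943]
wrist_force: [-0.3, -0.1, -2.1]
width: 0.0276
finger_force: 30.0
```

```bash
python3 w.py w4
```

```text
[ 0.46972182 -0.3664929   0.15866097] [-3.14074624e+00 -2.52419072e-03  1.94258359e+00] [-0.29175241 -0.07140245 -2.06964275] 0.027583605005948492
```

View pics/w4.png

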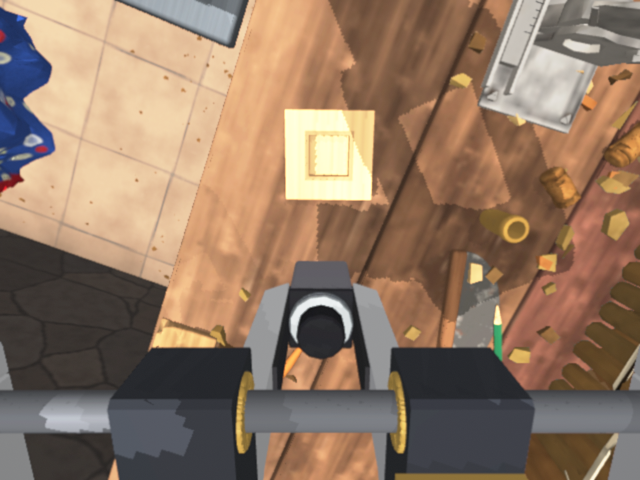

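The wrist view shows the single block with corners near (286,109), (375,110), (372,200) and (285,199), well aligned with the tool. The held switch's collar is near (321,326).

Run:
```python
from h import *
import pickle
s,o=pickle.load(open('w4.pkl','rb'));im=s['image']
hsv=cv2.cvtColor(im,cv2.COLOR_BGR2HSV)
m=np.zeros(im.shape[:2],np.uint8);m[95:215,270:390]=cv2.inRange(hsv,(15,30,175),(35,175,255))[95:215,270:390]
m=cv2.morphologyEx(m,cv2.MORPH_OPEN,np.ones((5,5)))
c=max(cv2.findContours(m,cv2.RETR_EXTERNAL,cv2.CHAIN_APPROX_NONE)[0],key=cv2.contourArea)
h=cv2.convexHull(c).reshape(-1,2);w=np.array([onplane(s,o,p,.03)[:2] for p in h],np.float32)
r=cv2.minAreaRect(w);print(r,cv2.boundingRect(c),np.degrees(o['ee_rot'][2]))
# by view corners
q=np.array([onplane(s,o,p,.03)[:2] for p in [(286,109),(375,110),(372,200),(285,199)]]);print(q.mean(0),[np.linalg.norm(q[i]-q[i-1]) for i in range(4)],np.degrees(np.arctan2(*(q[3]-q[0])[::-1])),np.degrees(np.arctan2(*(q[1]-q[0])[::-1])))
# pocket mouth dark lines
g=cv2.cvtColor(im,cv2.COLOR_BGR2GRAY);print(g[145,298:360].tolist());print(g[120:190,330].tolist())
c=cv2.HoughCircles(cv2.resize(g[280:370,270:370],None,fx=4,fy=4),cv2.HOUGH_GRADIENT,1.5,60,param1=120,param2=25,minRadius=80,maxRadius=150)
for a in c[0][:3]:
    uv=((a[0]+.5)/4-.5+270,(a[1]+.5)/4-.5+280);d=onplane(s,o,uv,o['tool_pos'][2]+.0254)-o['tool_pos'];print(uv,a[2]/4,rot(o['ee_rot']).T@d)
```

```text
((0.4512407183647156, -0.30469071865081787), (0.06698790937662125, 0.06715303659439087), 20.728660583496094) (284, 109, 91, 92) 111.30184096635236
[ 0.45200436 -0.3044716 ] [np.float64(0.06649476031973917), np.float64(0.06551283372082058), np.float64(0.0665266858311112), np.float64(0.06790127805000039)] -70.7018805194426 20.676634456185774
[249, 248, 248, 249, 250, 249, 247, 234, 225, 222, 204, 184, 203, 214, 217, 218, 219, 232, 247, 249, 248, 249, 250, 250, 250, 250, 250, 250, 250, 250, 250, 250, 249, 248, 247, 248, 250, 250, 250, 250, 249, 249, 249, 250, 250, 250, 250, 250, 249, 247, 213, 208, 234, 236, 233, 241, 249, 245, 237, 226, 221, 219]
[250, 250, 250, 250, 250, 250, 250, 250, 250, 250, 248, 235, 228, 230, 225, 216, 233, 246, 247, 247, 247, 248, 249, 249, 249, 249, 249, 249, 249, 249, 249, 249, 248, 248, 248, 248, 248, 248, 248, 248, 248, 248, 248, 248, 248, 248, 248, 248, 247, 247, 248, 248, 249, 247, 228, 172, 199, 236, 240, 241, 246, 251, 251, 251, 251, 251, 251, 251, 251, 251]
(np.float32(319.6875), np.float32(327.0625)) 30.65 [-0.00058832 -0.00100739 -0.02540072]
```

Call:
{"op": "servo_tool", "data": {"moves": [[0.8,0.1,0,0.1,1],[1.8,0.2,0,0.1,1],[2.6,0.24,0,0.1,1],[2.6,0.24,0.5,0.1,1],[2.6,0.24,1.5,0.1,1],[2.6,0.24,2.5,0.1,1],[2.6,0.24,3.4,0.1,1],[2.6,0.24,3.7,0.1,1],[2.6,0.24,3.7,0.1,1],[2.6,0.24,3.7,0.1,1]]}}

```text
time: 18.6
tool_pos: [0.4521, -0.3046, 0.0675]
ee_rot: [3.141, 0.0, 1.933]
wrist_force: [0.8, 0.0, -2.6]
width: 0.0278
finger_force: 30.0
```

```bash
python3 w.py w5
```

```text
[ 0.45205556 -0.30459949  0.06747731] [3.14148917e+00 2.20219215e-04 1.93271062e+00] [ 0.75768266  0.039935   -2.56765351] 0.02779783704792332
```

View pics/w5.png

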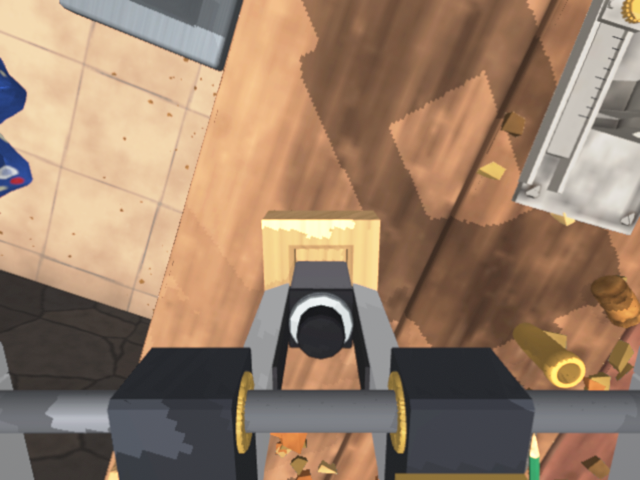

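The block edges sit at columns 262 and 379, with the held switch centred at about 321, so they line up. I lower slowly.

Call:
{"op": "servo_tool", "data": {"moves": [[0,0,0.15,0,1],[0,0,0.3,0,1],[0,0,0.4,0,1],[0,0,0.5,0,1],[0,0,0.6,0,1],[0,0,0.7,0,1],[0,0,0.7,0,1]]}}

```text
time: 19.23
tool_pos: [0.4518, -0.3044, 0.0488]
ee_rot: [-3.141, -0.001, 1.933]
wrist_force: [-0.2, 0.0, -2.3]
width: 0.0276
finger_force: 30.0
```

Call:
{"op": "servo_tool", "data": {"moves": [[0,0,0.1,0,1],[0,0,0.2,0,1],[0,0,0.3,0,1],[0,0,0.4,0,1],[0,0,0.4,0,1],[0,0,0.4,0,1]]}}

```text
time: 19.73
tool_pos: [0.452, -0.3045, 0.0392]
ee_rot: [-3.141, -0.001, 1.933]
wrist_force: [-0.2, -0.0, -1.1]
width: 0.0276
finger_force: 30.0
```

Call:
{"op": "servo_tool", "data": {"moves": [[0,0,0.05,0,1],[0,0,0.1,0,1],[0,0,0.15,0,1],[0,0,0.15,0,1],[0,0,0.15,0,1]]}}

```text
time: 20.15
tool_pos: [0.4521, -0.3046, 0.0357]
ee_rot: [-3.142, -0.0, 1.933]
wrist_force: [-0.4, -1.1, -2.1]
width: 0.0278
finger_force: 30.0
```

Call:
{"op": "servo_tool", "data": {"moves": [[0,0,0.04,0,1],[0,0,0.04,0,1],[0,0,0.04,0,1]]}}

```text
time: 20.4
tool_pos: [0.4521, -0.3046, 0.0348]
ee_rot: [3.142, -0.0, 1.933]
wrist_force: [-0.3, 0.5, -2.6]
width: 0.0278
finger_force: 30.0
```

Call:
{"op": "servo_tool", "data": {"moves": [[0,0,0.03,0,1],[0,0,0.03,0,1],[0,0,0.03,0,1]]}}

```text
time: 20.65
tool_pos: [0.4523, -0.3048, 0.0346]
ee_rot: [3.141, 0.0, 1.933]
wrist_force: [-0.8, 0.7, 0.7]
width: 0.0279
finger_force: 30.0
```

Call:
{"op": "servo_tool", "data": {"moves": [[0,0,0,0,0.8],[0,0,0,0,0.6],[0,0,0,0,0.3],[0,0,0,0,0.3],[0,0,0,0,0.3],[0,0,0,0,0.3],[0,0,0,0,0.3]]}}

```text
time: 21.23
tool_pos: [0.4522, -0.3047, 0.034]
ee_rot: [3.141, -0.0, 1.933]
wrist_force: [-0.7, 0.6, -0.9]
width: 0.0639
finger_force: 0.0
```

Call:
{"op": "servo_tool", "data": {"moves": [[0,0,-0.5,0,0.3],[0,0,-1.5,0,0.3],[0,0,-2.5,0,0.3],[0,0,-3.5,0,0.3],[-1,0,-4.5,0,0.3],[-2,0,-4.5,0,0.3],[-2.5,0,-4.5,0,0.3],[-2.5,0,-4.5,0,0.3],[-2.5,0,-4.5,0,0.3]]}}

```text
time: 21.98
tool_pos: [0.4742, -0.3632, 0.1468]
ee_rot: [3.141, -0.001, 1.932]
wrist_force: [0.4, 0.6, -0.2]
width: 0.0659
finger_force: 0.0
```

```bash
python3 w.py w6
python3 - <<'E'
from h import *
import pickle
s,o=pickle.load(open('w6.pkl','rb'));im=s['image'];g=cv2.cvtColor(im,cv2.COLOR_BGR2GRAY)
u=proj(s,o,(.4518,-.3045,.06));print(u)
x0,y0=int(u[0])-60,int(u[1])-60
c=cv2.HoughCircles(cv2.resize(g[y0:y0+120,x0:x0+120],None,fx=4,fy=4),cv2.HOUGH_GRADIENT,1.5,60,param1=120,param2=25,minRadius=45,maxRadius=100)
for a in c[0][:2]:
    uv=((a[0]+.5)/4-.5+x0,(a[1]+.5)/4-.5+y0);print(uv,a[2]/4,onplane(s,o,uv,.06))
t=robot.snapshot('side')['image'];cv2.imwrite('pics/f.png',np.hstack([cv2.resize(im,(400,300)),cv2.resize(t[180:330,270:470],(400,300))]))
E
```

```text
[ 0.47415675 -0.36315393  0.14683152] [ 3.14146363e+00 -6.46100859e-04  1.93207522e+00] [ 0.3684106   0.63394958 -0.18586252] 0.06592347933013741
[321.22846998 160.48429433]
(np.float32(320.4375), np.float32(160.9375)) 21.075 [ 0.45141683 -0.30495615  0.06      ]
(np.float32(297.9375), np.float32(198.4375)) 21.7125 [ 0.44597028 -0.3334427   0.06      ]
```

View pics/f.png

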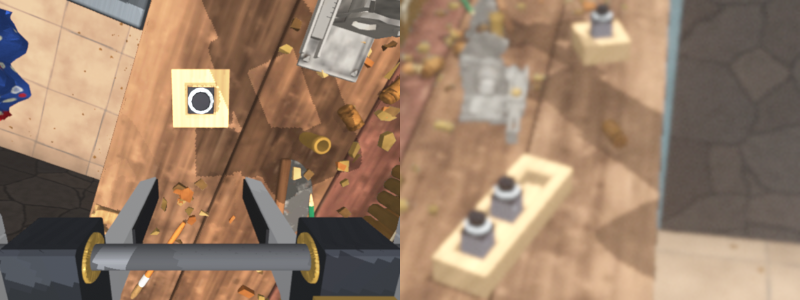

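The worn switch stands upright and centred in the single block, at (200,100) in the left half of the picture. The two sound ones are still in the left and middle pockets, and the gripper is clear.

```bash
python3 -c "
from bench import robot
print(robot.close_job())"
```

```text
the job is handed in; nothing more can be done
None
```

I pressed the three switches left to right until each clicked, moved the worn one (right pocket, clicked at about 4 N against about 9 N) to the single block's pocket, and handed the job in; no verdict came back.

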